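Hang the parts bin on the bench cleat

TASK

Pick up the grey parts bin with the bevelled wooden strip along its back and hang it on the cleat of the little bench stand, in the free space between the two things already hanging there: with the bin's foot swung out, tilt its strip over the cleat, let the bin down until the strip bears on the cleat, and swing the foot in under the small ledge. While still holding it, gently push the bin straight down (about 10 N, never more than 45 N on the stand at any time) so that it sits fully home, upright and flush, then let go and move clear. Leave the other things on the bench where they are.

Things in the scene. Friction and masses are not known exactly. Their poses are not given: they have to be found in the camera images.
- bin: The bin to hang: grey metal box, 70 mm deep (own x -35 to 35), 60 wide (y), 76 tall, open top, 3 mm walls, front wall (x = -35) only 42 tall; 0.17 to 0.35 kg. Origin: centre of the box's underside, z up, front faces own -x, stands upright at the start. Grasp across the two parallel 60 mm side walls from above. Its back (+x) carries a wooden strip (see bin_tip) and a foot (see bin_foot).
- bin_tip (a point): Nose (middle of the lowest edge) of the bin's rear strip, at (48.5, 0, 54.5) mm in the bin's frame. The strip is 56 mm wide, a tooth pointing down behind the bin: 45 degree bevel from the back wall (x 35, z 68) down and back to the nose, chamfer up to (51.5, 57.5), rear face at x 51.5 from there up to its top at z 76.
- bin_foot (a point): Rear lower edge of the wooden foot at the bottom of the bin's back, at (43, 0, 0) mm in the bin's frame. The foot is 40 mm wide (y), x 35 to 43, z 0 to 9.
- stand: Fixed stand with an upright grey panel 300 mm wide (own y) whose front face is the plane own x = 0 and looks to own -x. Origin: on the bench below the middle of that face, z up. The panel (z h-56 to h+35) is set at an unreported height h, 100 to 124 mm, to be felt or seen, rigidly held. A cleat and, below it, a ledge run along its whole width. Base board 12 mm thick, x -60 to 110, y -160 to 160.
- stand_cleat (a point): Point on the panel's face at its middle, 112 mm above the bench: mid-range of the cleat's height h, not its true height. Wooden cleat, stand frame: top bevel rises at 45 degrees away from the panel from (x 0, z h) to a peak at (-15, h+15), chamfer down to (-18, h+12), front face x -18 down to h-20. The strip drops into the groove between bevel and panel.
- stand_ledge (a point): Point on the panel's face at its middle, 79 mm above the bench: mid-range of the ledge, which is at x 0 to -17, z h-36 to h-30 in the stand's frame. It stops the bin's foot if the bin is lowered upright: come with the foot swung out by about 0.2 rad until the nose bears on the bevel, then swing in, nose kept on the bevel; the foot then passes 3 to 5 mm below the ledge.
- stand_bay (a point): Middle of the free space: where the bin's origin is when fully home, (-53, 0, 62) mm in the stand's frame for mid-range h; truly at z = h-50, bin axes parallel to the stand's, back wall on the cleat's front face. y may be off by up to 40 mm. Neighbours hang for good at y -148 to -88 (a like bin) and 90 to 146 (tool rack), both up to z h+26.
- tray: Bystander: plain grey open tray 70 x 60 x 50 mm without any strip on its back; origin under its centre.
- block: Bystander: wooden holding block 60 x 60 x 40 mm with crossed grooves in the top; origin under its centre.
- jar: Bystander: glass jar with a lid, 60 mm diameter, 85 mm tall; origin under its centre.
- loupe: Bystander: black eye loupe, 34 mm diameter, 32 mm tall; origin under its centre.
- driver: Bystander: screwdriver, 130 mm long, lying on the bench.
- watch: Bystander: wristwatch laid flat, case 42 mm, 170 mm long over the bracelet, 11 mm high; origin under the case.
- tape: Bystander: empty cardboard tape core, 70 mm diameter, 22 mm high; origin under its centre.
Not all that is in view belongs to the job. What is shaped like the bin but orange is not meant.

How it is judged (in metres and radians):
On the way, in this order (a step that is already met when the one before it is completed fails the run):
1. the bin is picked up by the fingers, more than 30 mm off the bench (height (world z) of bin above 0.03 m and contact force between the fingers and bin above 0.5 N), for 0.2 s.
2. the held bin, its foot swung out by more than 0.1 rad, bears on the stand with its strip's nose behind the cleat's peak (contact force between the fingers and bin above 0.5 N and contact force between bin and stand above 1 N and angle between bin's own z axis and vertical above 0.1 rad and x of bin_tip in the frame of stand above -0.015 m and z of bin_tip in the frame of stand above 0.1 m and x of bin in the frame of stand below -0.06 m), for 0.1 s.
3. fully home, upright and flush, and pressed onto the stand with more than 7 N while still held (x of bin in the frame of stand between -0.0565 and -0.048 m and y of bin in the frame of stand between -0.04 and 0.04 m and z of bin in the frame of stand between 0.045 and 0.08 m and angle between bin's own z axis and vertical below 0.06 rad and angle between the x axis of bin and the x axis of stand, either way round below 0.07 rad and x of bin_tip in the frame of stand above -0.009 m and contact force between the fingers and bin above 0.5 N and contact force between bin and stand above 7 N), for 0.1 s.
At the end, for the whole second after the job is handed in: The bin hangs at rest on the stand, let go: its back within 3.5 mm of the cleat's front face, its nose within 4.5 mm of its home place in the groove, upright within 0.06 rad, square to the panel within 0.07 rad, within 40 mm of the middle of the free space (x of bin in the frame of stand between -0.0565 and -0.048 m and y of bin in the frame of stand between -0.04 and 0.04 m and z of bin in the frame of stand between 0.045 and 0.08 m and angle between bin's own z axis and vertical below 0.06 rad and angle between the x axis of bin and the x axis of stand, either way round below 0.07 rad and x of bin_tip in the frame of stand above -0.009 m and contact force between bin and stand above 0.5 N and linear speed of bin below 0.01 m/s and contact force between the fingers and bin below 0.1 N); the robot touches nothing.
It fails at once if the bin bears on the stand with more than 45 N (contact force between bin and stand above 45 N).
It fails at once if the robot itself bears on the stand with more than 15 N (contact force between the arm and stand above 15 N).
It fails at once if a bystander on the bench is moved by more than 30 mm (distance of any of tray, block, jar, loupe, driver, watch, tape from where it was at the start of the episode above 0.03 m).
It also fails if it takes over 51 s, if anything falls off the work surface, if the arm or the gripper's body presses on something with over 40 N, if the wrist force passes 120 N, or if a joint passes its speed limit or range.

ROBOT

A 6-joint arm with a two-finger parallel gripper is mounted at the origin on the work surface. World frame = base frame: x ahead of the robot, y to its left, z up, the work surface at z = 0. Lengths are in m, angles in degrees, forces in N, time in s.
With the tool pointing down it reaches from about 0.375 to 0.825 m from the base axis. Payload 5.5 kg.
Tool frame: the origin (TCP) lies midway between the tips of the shut fingers; the grasp point (between the pads) lies bot.tcp_to_grasp behind it (bot.tcp_to_grasp is the distance from the TCP to the grasp point, in m); z points along the fingers, y is the line along which they close (so a half turn about z gives the same grasp; the last joint's range is limited). The gripper opens to 85 mm and grips with 20 to 120 N. Pads are 22 mm wide; open, the fingers measure 114 mm over their backs; the gripper's body (76 mm by 85 mm) begins 54 mm behind the grasp point. The pads swing forward as they close: fully open they stand 13 mm farther back than shut.
Start: joints at [73.969, 17.962, -2.699, 69.339, 0, 90], TCP at [0.166, 0.577, 0.231] pointing down, gripper open.
Joint ranges: [-152.73, 152.73], [-39.44, 99.34], [-58.76, 71.6], [-118.89, 123.64], [-81.53, 83.1], [-180, 180]. Speed limits (degrees/s): [136.94, 136.94, 172.46, 180, 180, 180].

INTERFACE

Orientations are given as a 3x3 rotation matrix whose columns are the frame's x, y, z axes.
In Python, from station import observe, read_camera, camera_params, bot gives the robot as it stands. The module is installed in compiled form; this text tells all that it offers.
- The arm moves only by the shell command python3 -m handwheel 'ROWS' [OPENING] [FORCE]. ROWS is JSON, a list of rows, each a list of 2 entries, a list of its own where there are three numbers: the shift along the tool's x, y, z in m, then the turn, a rotation vector about the tool's x, y, z in rad. In form: [[[dx, dy, dz], [rx, ry, rz]], ...]. A call has 1 to 5 rows; each row shifts and turns the commanded pose from where the row before left it, along the tool's axes as they then stand; what a row does not reach is not made up. A row lasts 1/12 s, in which the tool goes at most 41.7 mm and 7.16 degrees, less where a joint would pass 70% of its speed; a pose out of reach is approached as far as the arm can. A call is refused whole if a number of a shift passes 0.0417 or a number of a turn 0.125, either way. A call with a gripper value outside its range is refused whole. OPENING is the finger opening in m, from 0 to 0.0854, set as the call begins (- or left out, the last holds). The fingers move at their own pace and stop on an object; FORCE is the grip in N (left out, the last holds). Time passes only in rows, so rows that do not move let the fingers close. It gives the time, the measured TCP pose, the force, the opening and the grip force at its end, in the units of the state.
- observe(): the state, without advancing time (a new reading comes with each control period).
- read_camera(name): name is "side" or "top"; returns the picture (420x560x3 uint8, red, green, blue); there is no depth.
- camera_params(name): a dict with "camera_matrix" (3x3 intrinsics, pixels), "position" and "attitude" of the camera in the world. Camera axes: x right, y down, z forward; pixel columns grow to the right and rows downward; lengths in m; the calibration is good to about 2 mm. A picture is of the moment at which its call begins. camera_params takes no time and is no camera call.
- bot.hand_in(): hands the job in; it is judged then, once.
The state is a dict: "t": time; "joint_positions": joint angles; "qd": joint speeds; "tau": joint torques, N m; "tcp_pos": TCP position; "orientation": TCP orientation; "ft_force": force on the tool from outside, world axes, zero at the start; "moment": the same for the moment, N m; "grip_width": opening from 0.0 (shut) to 1.0 (fully open); "finger_force": force on a finger pad.
Only numpy, scipy, OpenCV 4.12 (cv2) and the standard library are available. Lean on these libraries where they do the work, as an engineer would, in place of code of your own. Each camera call takes 0.05 s, during which the arm holds its last target. There are 200 camera calls.

## Working session

There is one attempt and no reset: what is moved stays moved. The work goes in short steps, Python scripts to look and compute and a shell command to move; the robot and the scene stay as the last step left them, time stands still between calls to the robot, and variables do not carry over. Pictures are saved under pics/ and viewed, at most 10 in all, crops included, and the job is handed in when it is done.

```bash
mkdir -p pics; python3 - <<'E'
from station import observe, read_camera, camera_params, bot
import cv2,json
for n in("top","side"):
    cv2.imwrite(f"pics/{n}0.png",cv2.resize(read_camera(n),(784,588),interpolation=cv2.INTER_CUBIC)[:,:,::-1])
    print(n,camera_params(n))
print(observe(),bot.tcp_to_grasp)
E
```

```text
top {'camera_matrix': array([[411.17170688,   0.        , 290.58247252],
       [  0.        , 411.17170688, 210.06347939],
       [  0.        ,   0.        ,   1.        ]]), 'position': array([0.31089802, 0.04121914, 1.09711551]), 'attitude': array([[ 2.72629701e-02, -9.75587349e-01,  2.17912951e-01],
       [-9.99628295e-01, -2.65967035e-02,  5.99059772e-03],
       [-4.85852071e-05, -2.17995273e-01, -9.75949824e-01]])}
side {'camera_matrix': array([[488.76497844,   0.        , 287.64211954],
       [  0.        , 488.76497844, 212.35198918],
       [  0.        ,   0.        ,   1.        ]]), 'position': array([0.39315638, 0.76683697, 0.84008206]), 'attitude': array([[-0.98893623, -0.09020627,  0.11776227],
       [-0.14688702,  0.70636238, -0.69244234],
       [-0.0207202 , -0.70207907, -0.71179748]])}
{'t': 0.1, 'joint_positions': array([ 7.39712211e+01,  1.79989596e+01, -2.74933439e+00,  6.93387493e+01,
       -5.69368663e-04,  9.00011506e+01]), 'qd': array([ 0.08046154, -0.1667425 ,  0.15339038,  0.00476656, -0.04313862,
       -0.10640467]), 'tau': array([ 2.44802126e-03, -5.40768635e+01,  3.40541053e+01,  1.12393813e-02,
        9.35477965e-05, -1.22047567e-05]), 'tcp_pos': array([0.16553208, 0.57617462, 0.23052672]), 'orientation': array([[-9.61117585e-01,  2.76139132e-01, -4.09928462e-04],
       [ 2.76139436e-01,  9.61116472e-01, -1.46287434e-03],
       [-9.96785312e-06, -1.51919167e-03, -9.99998846e-01]]), 'ft_force': array([0.22684414, 0.07163547, 0.14929987]), 'moment': array([0.01827942, 0.00210227, 0.0024454 ]), 'finger_force': 0.0, 'grip_width': 1.0028452215315662} 0.0187
```

View pics/top0.png

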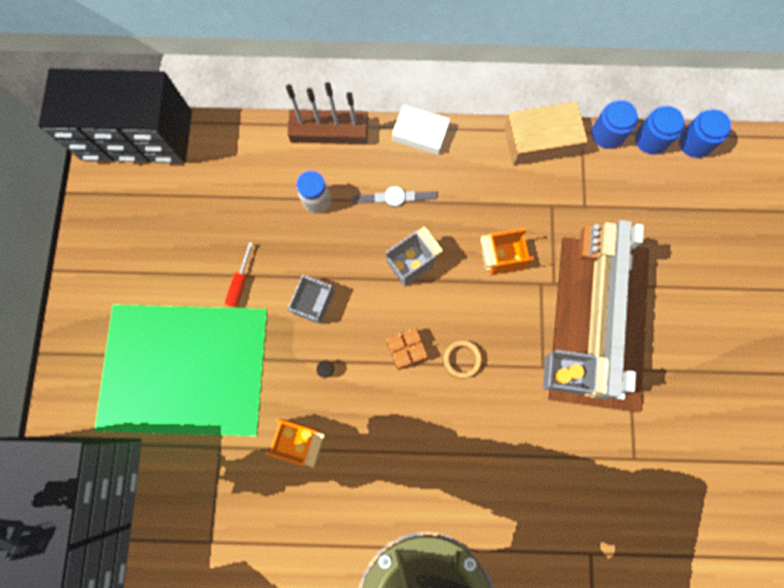

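View pics/side0.png

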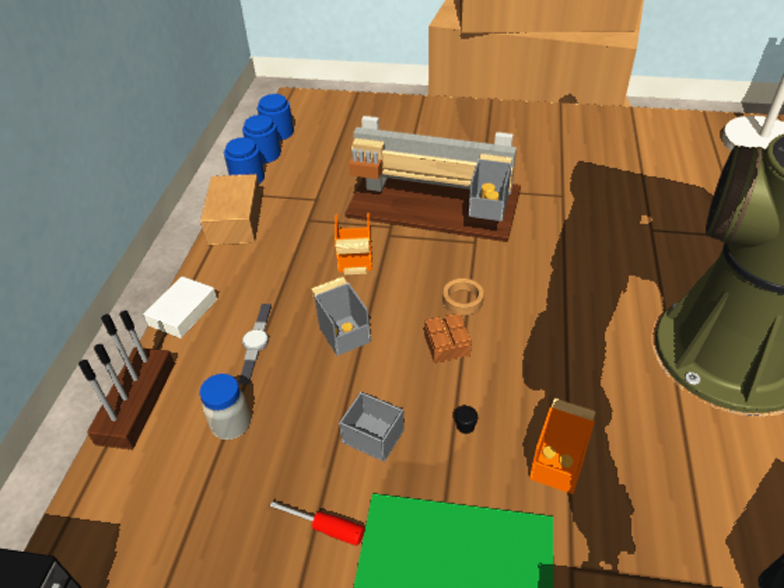

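The grey bin with the strip is at about (413,256) in the top view and (342,315) in the side view. The stand is at the right of the top view, with its cleat facing left. Next I'll look at enlarged crops.

```bash
cat > h.py <<'E'
import numpy as np,cv2
from station import observe, read_camera, camera_params, bot
P={n:camera_params(n) for n in("top","side")}
def ray(n,uv):
    p=P[n]; d=np.array(p["attitude"])@np.linalg.inv(p["camera_matrix"])@np.array([uv[0],uv[1],1.]); return np.array(p["position"]),d
def atz(n,uv,z):
    o,d=ray(n,uv); return o+d*(z-o[2])/d[2]
def proj(n,X):
    p=P[n]; c=(np.atleast_2d(X)-p["position"])@np.array(p["attitude"]); q=c@p["camera_matrix"].T; return q[:,:2]/q[:,2:]
def crop(img,u0,v0,w,h,s):
    c=cv2.resize(img[v0:v0+h,u0:u0+w],None,fx=s,fy=s,interpolation=cv2.INTER_CUBIC)
    for k in range(0,w,10): cv2.line(c,(k*s,0),(k*s,8 if k%50 else 16),(255,0,0),1)
    for k in range(0,h,10): cv2.line(c,(0,k*s),(8 if k%50 else 16,k*s),(255,0,0),1)
    return c
E
python3 - <<'E'
from h import *
t=read_camera("top");s=read_camera("side")
a=crop(t,265,150,60,60,6);b=crop(s,215,190,60,70,6)
o=np.zeros((420,725,3),np.uint8);o[:360,:360]=a;o[:,365:]=b
cv2.imwrite("pics/bin.png",o[:,:,::-1])
a=crop(t,380,150,90,150,4);b=crop(s,235,75,145,105,3)
o=np.zeros((600,800,3),np.uint8);o[:,:360]=a;o[:315,365:]=b
cv2.imwrite("pics/stand.png",o[:,:,::-1])
E
```

```text
(no output)
```

View pics/bin.png

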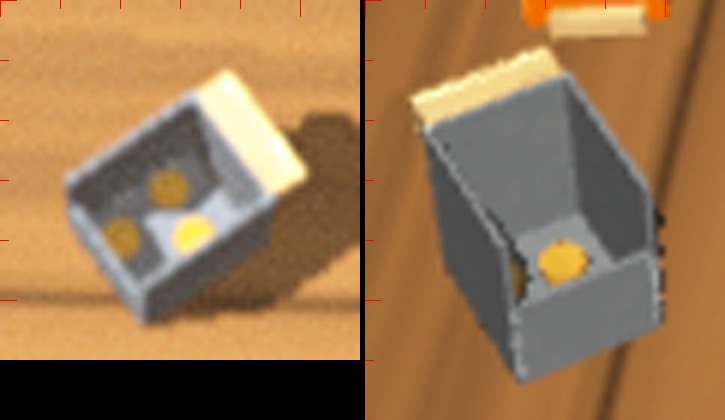

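View pics/stand.png

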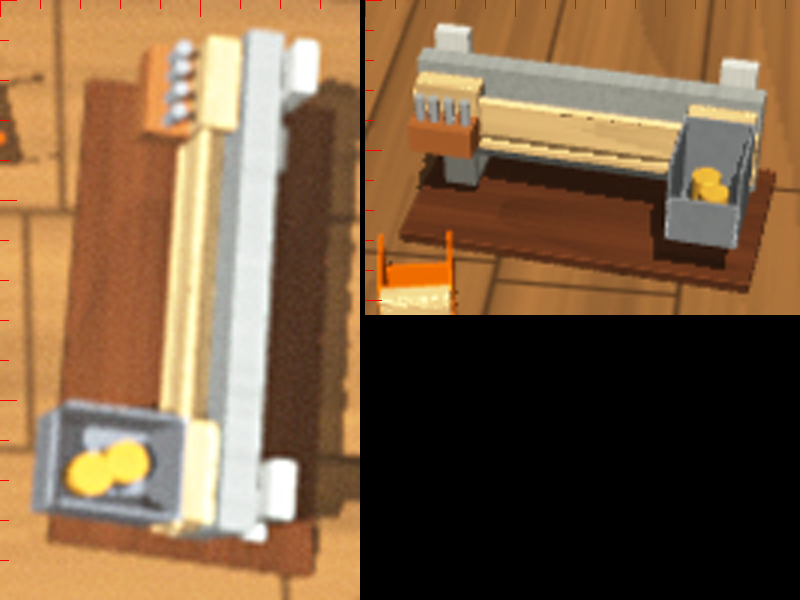

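Bin crop: the strip corners, wall-top corners and front bottom corners are all readable. Stand crop: base-board corners, panel top front edge, and cleat peak and front lower edges are visible. I'll fit the poses from these.

```bash
cat > fit.py <<'E'
from h import *
from scipy.optimize import least_squares
T=lambda x,y:(265+x/6-.4,150+y/6-.4); S=lambda x,y:(215+(x-365)/6-.4,190+y/6-.4)
B=[("top",T(228,68),(51.5,28,76)),("top",T(308,172),(51.5,-28,76)),("top",T(194,97),(35,30,76)),("top",T(274,198),(35,-30,76)),
("top",T(66,180),(-35,30,76)),("top",T(147,326),(-35,-30,0)),
("side",S(412,97),(51.5,28,76)),("side",S(548,47),(51.5,-28,76)),("side",S(426,128),(35,30,76)),("side",S(571,74),(35,-30,76)),
("side",S(519,382),(-35,30,0)),("side",S(662,322),(-35,-30,0)),("side",S(651,188),(-35,-30,76)),("side",S(518,310),(-35,30,42)),("side",S(655,253),(-35,-30,42))]
def tf(p,X):
    c,s=np.cos(p[2]),np.sin(p[2]); X=np.array(X)/1000
    return np.array([p[0]+c*X[0]-s*X[1],p[1]+s*X[0]+c*X[1],X[2]])
f=lambda p:np.concatenate([proj(n,tf(p,X))[0]-uv for n,uv,X in B])
r=least_squares(f,[.6,.03,-.6],loss="soft_l1");print("bin",r.x,np.degrees(r.x[2]));print(np.round(r.fun.reshape(-1,2),1).tolist())
T=lambda x,y:(380+x/4-.4,150+y/4-.4); S=lambda x,y:(235+(x-365)/3-.4,75+y/3-.4)
# (cam,uv,x,y or None,z, z relative to h?)
D=[("top",T(247,32),0,150,35,1),("top",T(217,530),0,-150,35,1),("top",T(87,80),-60,160,12,0),("top",T(48,543),-60,-160,12,0),("top",T(312,573),110,-160,12,0),
("top",T(165,400),-18,None,12,1),("top",T(182,180),-18,None,12,1),
("side",S(402,237),-60,160,12,0),("side",S(748,290),-60,-160,12,0),("side",S(775,172),110,-160,12,0),
("side",S(480,98),-15,None,15,1),("side",S(685,125),-15,None,15,1),("side",S(482,134),-18,None,-20,1),("side",S(665,158),-18,None,-20,1)]
def g(p):
    o=[];k=4
    for n,uv,x,y,z,rel in D:
        if y is None: y=p[k]*1000;k+=1
        o.append(proj(n,tf(p,(x,y,z+rel*p[3]*1000)))[0]-uv)
    return np.concatenate(o)
r=least_squares(g,[.58,-.4,-1.6,.112]+[0]*6,loss="soft_l1");print("stand",r.x[:4],np.degrees(r.x[2]));print(np.round(r.fun.reshape(-1,2),1).tolist())
E
python3 fit.py
```

```text
bin [ 0.61503574  0.04463745 -0.92745524] -53.13927083045387
[[-0.2, 1.1], [-1.0, 0.5], [-0.2, -0.9], [-0.0, 0.3], [-0.9, 0.2], [-0.8, 1.0], [-0.3, -0.5], [-0.3, -0.7], [-0.6, -0.8], [-0.2, -1.1], [0.1, 0.2], [0.3, 0.2], [0.2, -0.5], [-1.5, -0.2], [0.4, -0.8]]
stand [ 0.51253376 -0.29520663 -1.67543678  0.1201586 ] -95.99545656501512
[[-1.1, -0.3], [-0.7, -0.0], [-1.1, -0.6], [-0.4, 0.1], [-0.8, 1.4], [3.2, 0.1], [2.3, 0.1], [-1.5, -1.6], [0.6, -2.0], [0.3, -0.7], [-0.0, 0.1], [0.0, -0.2], [-0.0, 0.2], [-0.0, 0.2]]
```

```bash

python3 -m handwheel '[[[-0.0345,-0.0231,0],[0,0,0]],[[-0.0345,-0.0231,0],[0,0,0]],[[-0.0345,-0.0231,0],[0,0,0]],[[-0.0345,-0.0231,0],[0,0,0]],[[-0.0345,-0.0231,0],[0,0,0]]]' 0.0854 100
python3 -m handwheel '[[[-0.0345,-0.0231,0],[0,0,0]],[[-0.0345,-0.0231,0],[0,0,0]],[[-0.0345,-0.0231,0],[0,0,0]],[[-0.0345,-0.0231,0],[0,0,0]],[[-0.0345,-0.0231,0],[0,0,0]]]'
python3 -m handwheel '[[[-0.0345,-0.0231,0],[0,0,0]],[[-0.0345,-0.0231,0],[0,0,0]],[[-0.0345,-0.0231,0],[0,0,0]],[[-0.0345,-0.0231,0],[0,0,0]],[[-0.0345,-0.0231,0],[0,0,0]]]'
python3 -m handwheel '[[[-0.0345,-0.0231,0],[0,0,0]],[[-0.0345,-0.0231,0],[0,0,0]],[[0,0,0],[0,0,0.108]],[[0,0,0],[0,0,0.108]],[[0,0,0],[0,0,0.108]]]'
python3 -m handwheel '[[[0,0,0],[0,0,0.108]],[[0,0,0],[0,0,0.108]],[[0,0,0],[0,0,0.108]],[[0,0,0.02],[0,0,0]],[[0,0,0],[0,0,0]]]'
cat >rel.py <<'E'
from h import *
import sys
# bin-frame TCP offset given yaw & target grasp
s=observe();R=s["orientation"];p=s["tcp_pos"]
print(s["t"],p,np.round(R,4).tolist(),s["ft_force"].round(2),s["grip_width"])
E
python3 - <<'E'
from h import *
s=observe();R=s["orientation"];p=s["tcp_pos"];b=np.array([.615,.0446,0]);a=-.9275
g=b+[.010*np.cos(a),.010*np.sin(a),.032]
print("tool delta",R.T@(g-p)); Rt=np.array([[-np.cos(a),-np.sin(a),0],[-np.sin(a),np.cos(a),0],[0,0,-1]])
Rt=np.column_stack([[-np.cos(a),-np.sin(a),0],[-np.sin(a),np.cos(a),0],[0,0,-1]])
from scipy.spatial.transform import Rotation as Ro
print("turn",Ro.from_matrix(R.T@Rt).as_rotvec(),s["joint_positions"])
E
```

```text
t: 0.62
tcp_pos: [0.3002, 0.4164, 0.2312]
orientation: [[-0.961, 0.275, 0.0], [0.275, 0.961, -0.0], [-0.0, -0.0, -1.0]]
ft_force: [1.0, -0.0, 0.5]
grip_width: 0.999
finger_force: 0.0
t: 1.03
tcp_pos: [0.4344, 0.2576, 0.2314]
orientation: [[-0.961, 0.276, 0.0], [0.276, 0.961, 0.0], [-0.0, 0.0, -1.0]]
ft_force: [-0.1, 0.7, 0.3]
grip_width: 0.999
finger_force: 0.0
t: 1.45
tcp_pos: [0.5683, 0.0988, 0.2313]
orientation: [[-0.961, 0.276, 0.0], [0.276, 0.961, 0.0], [-0.0, 0.0, -1.0]]
ft_force: [0.2, 0.9, -0.6]
grip_width: 1.001
finger_force: 0.0
t: 1.87
tcp_pos: [0.6212, 0.0361, 0.2305]
orientation: [[-0.819, 0.574, -0.001], [0.574, 0.819, 0.0], [0.001, -0.001, -1.0]]
ft_force: [0.1, -0.3, -0.5]
grip_width: 0.997
finger_force: 0.0
t: 2.28
tcp_pos: [0.6194, 0.0371, 0.2084]
orientation: [[-0.6, 0.8, -0.004], [0.8, 0.6, -0.0], [0.002, -0.003, -1.0]]
ft_force: [-1.0, 0.0, -1.9]
grip_width: 0.995
finger_force: 0.0
tool delta [-0.00177675  0.00154026  0.17636533]
turn [-0.00337578 -0.0022495  -0.00030846] [ 3.43047918e+00  2.09139073e+01 -1.57814189e+00  6.77403756e+01
  1.05156087e-03  5.65899862e+01]
```

```bash

python3 -m handwheel '[[[-0.0015,0.001,0.04],[0,0,0]],[[0,0,0.04],[0,0,0]],[[0,0,0.02],[0,0,0]],[[0,0,0.01],[0,0,0]],[[0,0,0],[0,0,0]]]'
python3 -m handwheel '[[[0,0,0.02],[0,0,0]],[[0,0,0.02],[0,0,0]],[[0,0,0.015],[0,0,0]],[[0,0,0.011],[0,0,0]],[[0,0,0],[0,0,0]]]'
python3 -m handwheel '[[[0,0,0],[0,0,0]],[[0,0,0],[0,0,0]],[[0,0,0],[0,0,0]],[[0,0,0],[0,0,0]],[[0,0,0],[0,0,0]]]' 0.02 100
python3 -m handwheel '[[[0,0,0],[0,0,0]],[[0,0,0],[0,0,0]],[[0,0,0],[0,0,0]],[[0,0,0],[0,0,0]],[[0,0,0],[0,0,0]]]'
```

```text
t: 2.7
tcp_pos: [0.6206, 0.0365, 0.0989]
orientation: [[-0.6, 0.8, -0.005], [0.8, 0.6, -0.0], [0.003, -0.004, -1.0]]
ft_force: [-0.8, 0.2, -0.4]
grip_width: 0.997
finger_force: 0.0
t: 3.12
tcp_pos: [0.6222, 0.0367, 0.0347]
orientation: [[-0.6, 0.8, -0.001], [0.8, 0.6, -0.0], [0.001, -0.001, -1.0]]
ft_force: [-0.3, -0.2, 0.0]
grip_width: 1.005
finger_force: 0.0
t: 3.53
tcp_pos: [0.6244, 0.0367, 0.0375]
orientation: [[-0.6, 0.8, 0.004], [0.8, 0.6, -0.0], [-0.002, 0.003, -1.0]]
ft_force: [0.0, -0.3, 7.3]
grip_width: 0.69
finger_force: 108.3
t: 3.95
tcp_pos: [0.6244, 0.0367, 0.0374]
orientation: [[-0.6, 0.8, 0.004], [0.8, 0.6, -0.0], [-0.002, 0.003, -1.0]]
ft_force: [-0.4, 0.8, 7.1]
grip_width: 0.691
finger_force: 108.3
```

```bash

python3 -m handwheel '[[[0,0,-0.01],[0,0,0]],[[0,0,-0.03],[0,0,0]],[[0,0,-0.04],[0,0,0]],[[0,0,-0.04],[0,0,0]],[[0,0,-0.03],[0,0,0]]]'
python3 -m handwheel '[[[0,0,-0.02],[0,0,0]],[[-0.0181,-0.0317,0],[0,0,0]],[[-0.0181,-0.0317,0],[0,0,0]],[[-0.0181,-0.0317,0],[0,0,0]],[[-0.0181,-0.0317,0],[0,0,0]]]'
python3 -m handwheel '[[[-0.0181,-0.0317,0],[0,0,0]],[[-0.0181,-0.0317,0],[0,0,0]],[[-0.0181,-0.0317,0],[0,0,0]],[[0,0,0],[0,0,0.1068]],[[0,0,0],[0,0,0.1068]]]'
python3 -m handwheel '[[[0,0,0],[0,0,0.1068]],[[0,0,0],[0,0,0.1068]],[[0,0,0],[0,0,0.1068]],[[0,0,0],[0,0,0.1068]],[[0,0,0],[0,0,0.1068]]]'
python3 -m handwheel '[[[0,0,0],[0,0,0]],[[0,0,0],[0,0,0]]]'
python3 - <<'E'
from h import *
s=observe();print(s["tcp_pos"],s["orientation"].round(4).tolist(),s["joint_positions"].round(1))
t=read_camera("top");sd=read_camera("side")
cv2.imwrite("pics/t2_raw.png",t);cv2.imwrite("pics/s2_raw.png",sd)
a=crop(t,330,150,100,150,4);b=crop(sd,230,70,130,120,3)
o=np.zeros((600,800,3),np.uint8);o[:,:400]=a;o[:360,405:795]=b
cv2.imwrite("pics/carry.png",o[:,:,::-1])
E
```

```text
t: 4.37
tcp_pos: [0.6229, 0.0367, 0.1892]
orientation: [[-0.6, 0.8, 0.002], [0.8, 0.6, 0.0], [-0.001, 0.002, -1.0]]
ft_force: [1.9, 1.8, -3.2]
grip_width: 0.69
finger_force: 108.1
t: 4.78
tcp_pos: [0.5635, -0.0982, 0.206]
orientation: [[-0.6, 0.8, 0.0], [0.8, 0.6, -0.0], [-0.0, -0.0, -1.0]]
ft_force: [0.4, 0.3, -3.9]
grip_width: 0.689
finger_force: 108.9
t: 5.2
tcp_pos: [0.5196, -0.1998, 0.2059]
orientation: [[-0.408, 0.913, -0.0], [0.913, 0.408, 0.0], [0.0, -0.0, -1.0]]
ft_force: [0.4, 0.7, -4.2]
grip_width: 0.692
finger_force: 109.3
t: 5.62
tcp_pos: [0.5206, -0.1976, 0.2058]
orientation: [[0.11, 0.994, -0.0], [0.994, -0.11, 0.0], [0.0, -0.0, -1.0]]
ft_force: [0.5, 0.7, -2.5]
grip_width: 0.69
finger_force: 109.1
t: 5.78
tcp_pos: [0.5208, -0.1977, 0.2057]
orientation: [[0.101, 0.995, -0.0], [0.995, -0.101, 0.0], [0.0, -0.0, -1.0]]
ft_force: [0.7, 0.0, -2.9]
grip_width: 0.688
finger_force: 109.1
[ 0.52077417 -0.19766991  0.20568105] [[0.1015, 0.9948, -0.0001], [0.9948, -0.1015, 0.0001], [0.0001, -0.0001, -1.0]] [-20.8  14.  -11.3  64.7   0.   75. ]
```

View pics/carry.png

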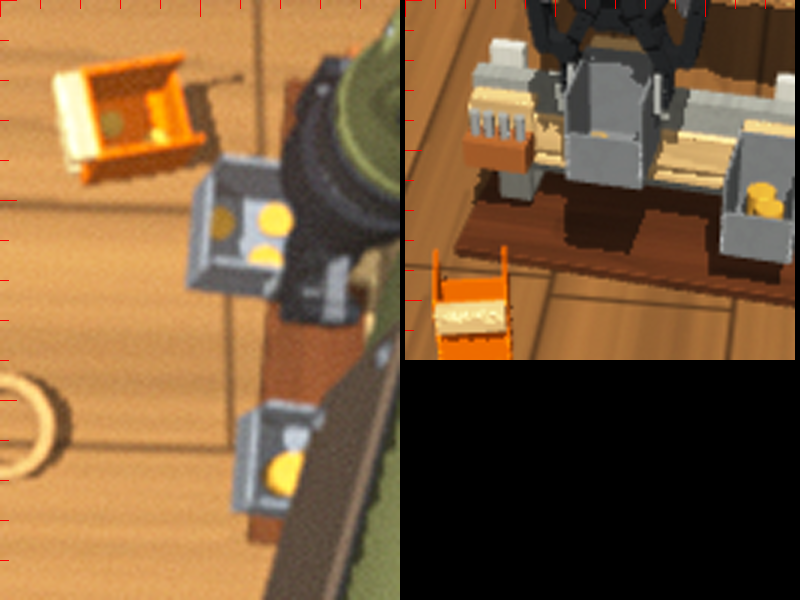

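The bin is held upright between the neighbours, with its front bottom corners at (566,180) and (642,187) in the side crop. I'll check the in-hand offset and refit the stand with the cleat edge relabelled.

```bash
sed -i 's/T(165,400),-18,None,12/T(165,400),-18,None,-20/;s/T(182,180),-18,None,12/T(180,180),-18,None,-20/' fit.py; python3 fit.py|grep -A1 stand
python3 - <<'E'
from h import *
from scipy.optimize import least_squares
S=lambda x,y:(230+(x-405)/3-.3,70+y/3-.3); T=lambda x,y:(330+x/4-.4,150+y/4-.4)
p=np.array([.52077,-.19767,.20568]);R=np.array([[0.1015,0.9948,0],[0.9948,-0.1015,0],[0,0,-1]])
B=[("side",S(566,180),(-35,30,0)),("side",S(642,187),(-35,-30,0)),("side",S(566,133),(-35,30,42)),("side",S(645,142),(-35,-30,42)),("top",T(190,290),(-35,-30,0)),("top",T(222,157),(-35,30,76)),("side",S(567,86),(-35,30,76))]
def f(q):
    o=[]
    for n,uv,X in B:
        X=np.array(X)/1000-[q[0],q[1],q[2]]
        o.append(proj(n,p+R@(np.array([-1,1,-1])*X))[0]-uv)
    return np.concatenate(o)
print(f([.012,0,.0374]).reshape(-1,2).round(1).tolist())
r=least_squares(f,[.012,0,.0374],loss="soft_l1");print(r.x,r.fun.reshape(-1,2).round(1).tolist())
E
```

```text
stand [ 0.51252319 -0.29702139 -1.67852164  0.11942557] -96.17220578608183
[[-0.3, -0.2], [-0.2, 0.0], [-0.2, -0.7], [0.1, 0.0], [-0.3, 1.5], [-0.3, -0.0], [-0.4, -0.0], [-1.4, -2.2], [0.5, -2.4], [0.4, -1.0], [0.0, -0.1], [0.0, -0.3], [0.0, -0.1], [-0.0, 0.1]]
[[-0.6, -0.6], [-0.7, 0.4], [-1.1, -0.3], [-1.5, 0.0], [-2.1, -0.2], [-0.7, -0.8], [-1.9, 2.4]]
[0.00867407 0.00139752 0.03879185] [[0.4, -0.9], [0.2, 0.1], [-0.1, -0.5], [-0.6, -0.2], [-0.9, 0.7], [0.7, 0.2], [-0.9, 2.2]]
```

```bash

python3 -m handwheel '[[[0,0,0],[0,0.1,0]],[[0,0,0],[0,0.1,0]],[[-0.0233,0,-0.0047],[0,0,0]],[[-0.0233,0,-0.0047],[0,0,0]],[[0,0,0],[0,0,0]]]'
python3 -m handwheel '[[[-0.0035,0,0.0172],[0,0,0]],[[-0.0035,0,0.0172],[0,0,0]],[[-0.0035,0,0.0172],[0,0,0]],[[0,0,0],[0,0,0]],[[0,0,0],[0,0,0]]]'
cat > st.py <<'E'
from h import *
s=observe();R=s["orientation"];p=s["tcp_pos"]
a=np.radians(-96.1);Rs=np.array([[np.cos(a),-np.sin(a),0],[np.sin(a),np.cos(a),0],[0,0,1]]);o=np.array([.5125,-.2965,0])
C=np.array([10.5,0,37.5])/1000
Rb=R@np.diag([-1,1,-1.])
f=lambda X:(Rs.T@(p+Rb@(np.array(X)/1000-C)-o)*1000).round(1)
from scipy.spatial.transform import Rotation as Ro
print("t",s["t"],"nose",f([48.5,0,54.5]),"org",f([0,0,0]),"reartop",f([51.5,0,76]),"foot",f([43,0,0]))
print("rot xyz deg",Ro.from_matrix(Rs.T@Rb).as_euler("xyz",True).round(2),"F stand",(Rs.T@s["ft_force"]).round(1),"M",s["moment"].round(2),"grip",s["finger_force"])
E
python3 st.py
```

```text
t: 6.3
tcp_pos: [0.5157, -0.2492, 0.2048]
orientation: [[0.104, 0.994, 0.021], [0.975, -0.106, 0.195], [0.196, 0.0, -0.981]]
ft_force: [0.2, -0.3, -2.7]
grip_width: 0.686
finger_force: 109.0
t: 6.72
tcp_pos: [0.5153, -0.2444, 0.1521]
orientation: [[0.102, 0.995, 0.019], [0.975, -0.103, 0.199], [0.2, -0.002, -0.98]]
ft_force: [0.8, 0.6, -2.0]
grip_width: 0.686
finger_force: 109.1
t 6.7167 nose [-11.5  -2.6 161.2] org [-69.9  -2.9 117.4] reartop [ -4.3  -2.5 181.6] foot [-27.8  -2.7 108.9]
rot xyz deg [-0.11 11.52  0.15] F stand [-0.7  0.7 -2. ] M [-0.33  0.01  0.03] grip 109.11229848861694
```

```bash

python3 -m handwheel '[[[-0.002,0,0.0098],[0,0,0]],[[-0.002,0,0.0098],[0,0,0]],[[-0.0004,0,0.002],[0,0,0]],[[0,0,0],[0,0,0]],[[0,0,0],[0,0,0]]]' ; python3 st.py
python3 -m handwheel '[[[-0.0004,0,0.002],[0,0,0]],[[-0.0004,0,0.002],[0,0,0]],[[0,0,0],[0,0,0]],[[0,0,0],[0,0,0]]]'; python3 st.py
```

```text
t: 7.13
tcp_pos: [0.516, -0.245, 0.1306]
orientation: [[0.102, 0.995, 0.021], [0.975, -0.104, 0.198], [0.199, -0.0, -0.98]]
ft_force: [-0.0, 0.1, -3.3]
grip_width: 0.688
finger_force: 109.1
t 7.1333 nose [-10.9  -1.9 139.7] org [-69.3  -2.   95.9] reartop [ -3.7  -1.9 160.2] foot [-27.1  -1.9  87.4]
rot xyz deg [-1.000e-02  1.147e+01  1.100e-01] F stand [-0.1 -0.  -3.3] M [-0.33 -0.   -0.06] grip 109.11449432373047
t: 7.47
tcp_pos: [0.516, -0.2451, 0.1265]
orientation: [[0.102, 0.995, 0.021], [0.975, -0.104, 0.198], [0.199, -0.0, -0.98]]
ft_force: [0.1, -0.1, -2.7]
grip_width: 0.689
finger_force: 109.1
t 7.4667 nose [-10.9  -1.9 135.6] org [-69.2  -2.   91.8] reartop [ -3.7  -1.9 156.1] foot [-27.1  -1.9  83.3]
rot xyz deg [-0.   11.46  0.11] F stand [ 0.1  0.1 -2.7] M [-0.3   0.03 -0.03] grip 109.11595702171326
```

```bash

for i in 1; do python3 -m handwheel '[[[-0.0003,0,0.0015],[0,0,0]],[[0,0,0],[0,0,0]],[[0,0,0],[0,0,0]]]' >/dev/null; python3 st.py
python3 -m handwheel '[[[-0.0003,0,0.0015],[0,0,0]],[[0,0,0],[0,0,0]],[[0,0,0],[0,0,0]]]' >/dev/null; python3 st.py
python3 -m handwheel '[[[-0.0003,0,0.0015],[0,0,0]],[[0,0,0],[0,0,0]],[[0,0,0],[0,0,0]]]' >/dev/null; python3 st.py
python3 -m handwheel '[[[-0.0003,0,0.0015],[0,0,0]],[[0,0,0],[0,0,0]],[[0,0,0],[0,0,0]]]' >/dev/null; python3 st.py; done
```

```text
t 7.7167 nose [-10.9  -1.9 134. ] org [-69.2  -2.   90.2] reartop [ -3.6  -1.9 154.5] foot [-27.1  -1.9  81.7]
rot xyz deg [-0.   11.46  0.11] F stand [-0.2 -0.1 -2.8] M [-0.34  0.02  0.02] grip 109.11556720733643
t 7.9667 nose [-10.5  -1.6 132.8] org [-68.9  -1.7  89. ] reartop [ -3.3  -1.6 153.3] foot [-26.7  -1.6  80.4]
rot xyz deg [ 0.03 11.42  0.11] F stand [ 1.6 -0.4 -1.5] M [-0.55  0.03  0.01] grip 109.69067931175232
t 8.2167 nose [-10.   -1.3 131.9] org [-68.3  -1.3  88. ] reartop [ -2.8  -1.3 152.4] foot [-26.1  -1.2  79.6]
rot xyz deg [ 0.09 11.35  0.1 ] F stand [ 3.2 -1.   4.5] M [-0.93  0.26 -0.  ] grip 110.29026746749878
t 8.4667 nose [ -9.5  -1.  131.2] org [-67.7  -0.9  87.3] reartop [ -2.3  -1.  151.7] foot [-25.6  -0.9  78.8]
rot xyz deg [ 0.14 11.3   0.1 ] F stand [ 3.8 -2.6 10.1] M [-1.08  0.56 -0.02] grip 111.07848644256592
```

```bash

python3 -m handwheel '[[[-0.0022,0,0.003],[0,-0.05,0]],[[0,0,0],[0,0,0]],[[0,0,0],[0,0,0]]]' >/dev/null; python3 st.py
python3 -m handwheel '[[[-0.0022,0,0.0030],[0,-0.05,0]],[[0,0,0],[0,0,0]],[[0,0,0],[0,0,0]]]' >/dev/null; python3 st.py
```

```text
t 8.7167 nose [ -7.6  -0.7 129.4] org [-63.4  -0.7  82.4] reartop [ -1.5  -0.8 150.3] foot [-20.8  -0.6  76.3]
rot xyz deg [0.14 8.26 0.11] F stand [7.9 0.2 3.8] M [-1.94  0.19 -0.11] grip 110.31558394432068
t 8.9667 nose [ -6.2  -0.6 128.2] org [-59.6  -0.5  78.4] reartop [ -1.2  -0.6 149.3] foot [-16.8  -0.4  74.4]
rot xyz deg [0.15 5.37 0.09] F stand [9.1 0.5 4.5] M [-2.05  0.12 -0.1 ] grip 110.18380522727966
```

```bash

python3 -m handwheel '[[[-0.0018,0,0.0026],[0,-0.045,0]],[[0,0,0],[0,0,0]],[[0,0,0],[0,0,0]]]' >/dev/null; python3 st.py
python3 -m handwheel '[[[-0.0017,0,0.0025],[0,-0.045,0]],[[0,0,0],[0,0,0]],[[0,0,0],[0,0,0]]]' >/dev/null; python3 st.py
```

```text
t 9.2167 nose [ -5.3  -0.5 127.3] org [-56.4  -0.4  75.3] reartop [ -1.2  -0.5 148.7] foot [-13.4  -0.3  73.2]
rot xyz deg [0.16 2.79 0.07] F stand [9.  0.4 4.4] M [-2.01  0.02 -0.12] grip 110.04704117774963
t 9.4667 nose [ -4.4  -0.4 126.6] org [-53.1  -0.3  72.3] reartop [ -1.3  -0.4 148.1] foot [-10.1  -0.2  72.1]
rot xyz deg [0.18 0.21 0.05] F stand [9.2 0.1 4.3] M [-2.02 -0.02 -0.23] grip 109.92117762565613
```

```bash

python3 -m handwheel '[[[-0.001,0,0.001],[0,0,0]],[[0,0,0],[0,0,0]],[[0,0,0],[0,0,0]]]' >/dev/null; python3 st.py
python3 -m handwheel '[[[-0.001,0,0.001],[0,0,0]],[[0,0,0],[0,0,0]],[[0,0,0],[0,0,0]]]' >/dev/null; python3 st.py
python3 -m handwheel '[[[-0.001,0,0.001],[0,0,0]],[[0,0,0],[0,0,0]],[[0,0,0],[0,0,0]]]' >/dev/null; python3 st.py
```

```text
t 9.7167 nose [ -3.9  -0.2 126. ] org [-52.7  -0.1  71.8] reartop [ -0.8  -0.3 147.5] foot [-9.7 -0.  71.6]
rot xyz deg [0.21 0.32 0.05] F stand [ 5.8 -1.6  8.8] M [-1.51  0.08 -0.17] grip 110.89051723480225
t 9.9667 nose [-3.100e+00 -1.000e-01  1.252e+02] org [-51.9   0.1  71. ] reartop [ 1.000e-01 -1.000e-01  1.467e+02] foot [-8.9  0.2 70.8]
rot xyz deg [0.23 0.34 0.06] F stand [ 5.1 -2.  10.2] M [-1.37  0.14 -0.13] grip 110.90328812599182
t 10.2167 nose [-2.600e+00  1.000e-01  1.247e+02] org [-51.5   0.3  70.5] reartop [  0.5  -0.  146.2] foot [-8.5  0.3 70.2]
rot xyz deg [0.26 0.4  0.05] F stand [ 1.4 -1.1 13.3] M [-0.98  0.25 -0.39] grip 111.08692646026611
```

```bash

python3 -m handwheel '[[[-0.001,0,0.0005],[0,0,0]],[[0,0,0],[0,0,0]],[[0,0,0],[0,0,0]]]' >/dev/null; python3 st.py
python3 -m handwheel '[[[-0.001,0,0.0005],[0,0,0]],[[0,0,0],[0,0,0]],[[0,0,0],[0,0,0]]]' >/dev/null; python3 st.py
python3 -m handwheel '[[[-0.001,0,0],[0,0,0]],[[0,0,0],[0,0,0]],[[0,0,0],[0,0,0]]]' >/dev/null; python3 st.py
```

```text
t 10.4667 nose [-2.600e+00  1.000e-01  1.246e+02] org [-51.5   0.3  70.5] reartop [  0.6  -0.  146.1] foot [-8.5  0.4 70.2]
rot xyz deg [0.28 0.51 0.06] F stand [-1.7 -2.7 18.8] M [-0.2   0.54 -0.51] grip 111.69775128364563
t 10.7167 nose [-2.600e+00  1.000e-01  1.245e+02] org [-51.6   0.3  70.5] reartop [  0.7   0.  146. ] foot [-8.6  0.4 70.1]
rot xyz deg [0.3  0.61 0.08] F stand [-6.  -5.3 23.3] M [ 0.54  0.8  -0.7 ] grip 112.22979426383972
t 10.9667 nose [-2.500e+00  1.000e-01  1.245e+02] org [-51.7   0.3  70.6] reartop [  0.8  -0.  145.9] foot [-8.7  0.4 70. ]
rot xyz deg [0.31 0.73 0.1 ] F stand [-8.6 -4.3 24.8] M [ 1.09  0.75 -0.78] grip 112.45652675628662
```

```bash
python3 - <<'E'
from h import *
t=read_camera("top");sd=read_camera("side")
a=crop(t,370,150,95,120,4);b=crop(sd,245,70,110,110,3)
o=np.zeros((480,720,3),np.uint8);o[:,:380]=a;o[:330,385:715]=b
cv2.imwrite("pics/home.png",o[:,:,::-1])
E
```

```text
(no output)
```

View pics/home.png

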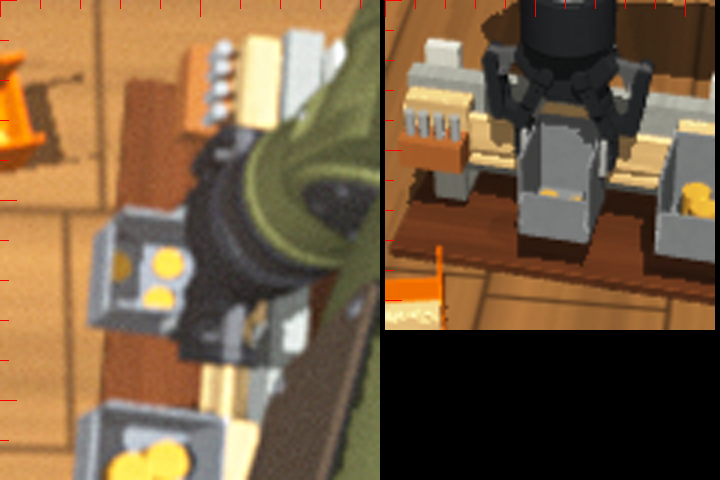

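The bin sits level with its neighbour and no longer moves when pushed, so it is home. I'll ease the push to about 10 N, then release.

```bash

python3 -m handwheel '[[[0.001,0,-0.0005],[0,0,0]],[[0.001,0,-0.0005],[0,0,0]],[[0,0,0],[0,0,0]],[[0,0,0],[0,0,0]]]' >/dev/null; python3 st.py
python3 -m handwheel '[[[0.0005,0,-0.0007],[0,0,0]],[[0,0,0],[0,0,0]],[[0,0,0],[0,0,0]],[[0,0,0],[0,0,0]]]' >/dev/null; python3 st.py
```

```text
t 11.4 nose [-2.500e+00  1.000e-01  1.246e+02] org [-51.5   0.3  70.5] reartop [  0.6  -0.  146.1] foot [-8.5  0.3 70.1]
rot xyz deg [0.27 0.5  0.06] F stand [-0.8 -1.5 13.9] M [-0.34  0.16 -0.59] grip 111.14542365074158
t 11.7333 nose [-2.600e+00  1.000e-01  1.247e+02] org [-51.5   0.3  70.6] reartop [  0.6  -0.  146.1] foot [-8.5  0.3 70.2]
rot xyz deg [0.25 0.46 0.05] F stand [ 1.9 -0.4  9.7] M [-0.81 -0.22 -0.47] grip 110.53167700767517
```

```bash

python3 -m handwheel '[[[0,0,-0.0005],[0,0,0]],[[0,0,0],[0,0,0]],[[0,0,0],[0,0,0]]]' 0.02 30 >/dev/null; python3 st.py
python3 -m handwheel '[[[0,0,0],[0,0,0]],[[0,0,0],[0,0,0]],[[0,0,0],[0,0,0]],[[0,0,0],[0,0,0]],[[0,0,0],[0,0,0]]]' 0.0854
python3 -m handwheel '[[[0,0,-0.005],[0,0,0]],[[0,0,-0.01],[0,0,0]],[[0,0,-0.02],[0,0,0]],[[0,0,-0.03],[0,0,0]],[[0,0,0],[0,0,0]]]'
python3 -m handwheel '[[[0,0,-0.04],[0,0,0]],[[0,0,-0.04],[0,0,0]],[[0.04,0,0],[0,0,0]],[[0.04,0,0],[0,0,0]],[[0.04,0,0],[0,0,0]]]'
python3 -m handwheel '[[[0.04,0,0],[0,0,0]],[[0.04,0,0],[0,0,0]],[[0.04,0,0],[0,0,0]],[[0,0,0],[0,0,0]],[[0,0,0],[0,0,0]]]'
python3 - <<'E'
from h import *
t=read_camera("top");sd=read_camera("side")
a=crop(t,370,150,95,150,4);b=crop(sd,235,70,130,110,3)
o=np.zeros((600,780,3),np.uint8);o[:,:380]=a;o[:330,385:775]=b
cv2.imwrite("pics/end.png",o[:,:,::-1])
E
```

```text
t 11.9833 nose [ -2.5   0.  124.7] org [-51.5   0.2  70.6] reartop [  0.6  -0.  146.2] foot [-8.5  0.3 70.2]
rot xyz deg [0.24 0.47 0.05] F stand [3.1 1.6 6.9] M [-0.95 -0.63 -0.5 ] grip 110.21756529808044
t: 12.4
tcp_pos: [0.5145, -0.2544, 0.106]
orientation: [[0.104, 0.995, -0.0], [0.995, -0.104, 0.011], [0.011, -0.001, -1.0]]
ft_force: [-0.2, -0.1, -0.2]
grip_width: 1.001
finger_force: 0.0
t: 12.82
tcp_pos: [0.5179, -0.257, 0.1778]
orientation: [[0.104, 0.995, 0.008], [0.995, -0.104, 0.006], [0.007, 0.008, -1.0]]
ft_force: [0.6, -0.1, 0.0]
grip_width: 1.005
finger_force: 0.0
t: 13.23
tcp_pos: [0.528, -0.1365, 0.2546]
orientation: [[0.107, 0.994, 0.004], [0.994, -0.107, 0.009], [0.01, 0.003, -1.0]]
ft_force: [0.3, 0.3, 0.0]
grip_width: 0.997
finger_force: 0.0
t: 13.65
tcp_pos: [0.5402, -0.0157, 0.2546]
orientation: [[0.1, 0.995, 0.002], [0.995, -0.1, 0.01], [0.01, 0.001, -1.0]]
ft_force: [0.8, -0.7, 0.4]
grip_width: 1.0
finger_force: 0.0
```

View pics/end.png

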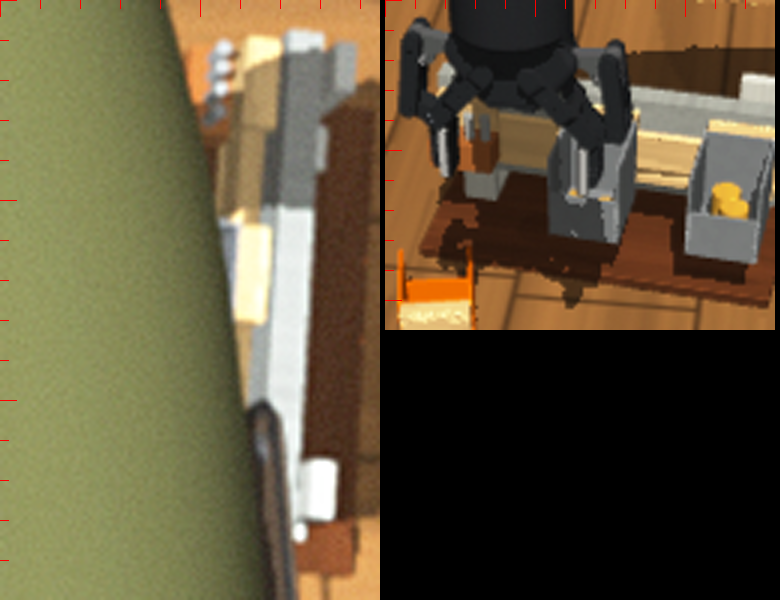

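In the last picture the bin hangs on its own. Its strip lies parallel to the panel (top crop, 232–272 across), level with the neighbour, and the arm is clear.

```bash
python3 -c "
from station import bot
print(bot.hand_in())"
```

```text
the job is handed in; nothing more can be done
None
```

The bin is hung in the free bay, seated under a push of about 10–25 N (wrist reading), let go with the arm clear, and handed in at about 14 s; the hand-in returned no verdict.

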